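Check a valve cover's milled edge with the straightedge and put the straightedge away

TASK

Check the clamped valve cover plate: lay the steel straightedge flat on the ledge, grip upwards, with its long side flush against the plate's bright milled edge and covering that edge from end to end, and let go of it for about a second so that it lies there by itself. Then take it by its grip again and put it away in the green tool box, pressing it bar first through the orange spring flap in the box's top and keeping hold of it until the flap is well open, so that it drops inside and the flap swings shut behind it. Leave the other parts on the ledge where they are.

Things in the scene. Friction and masses are not known exactly. Their poses are not given: they have to be found in the camera images.
- straightedge_grip (a point): Straightedge: ground steel bar 220 x 30 x 10 mm lying flat, with a yellow upright grip block on its middle, 44 along the bar x 16 across x 52 tall (top 62 above the bar's underside). About 0.45 kg. This point is on the grip's centre line, 40 mm above the bar's underside. x along the bar, y across it, z up. Both long sides are alike.
- straightedge_base (a point): Centre of the underside of the straightedge's bar (40 mm below the grip point); same axes. The long sides lie 15 mm either side of it, the ends 110 mm.
- cover_plate: Fixed blue plate lying on the ledge, 150 mm wide (y), 110 deep (x), 20 thick. A boss (30 high) starts 42 mm behind its milled edge, two dark clamps (36 high) 77 mm behind. Origin at ledge level under the middle of the bright milled edge, which faces the robot; x points from the edge into the plate, away from the robot; y along the edge (-75 to +75 mm); z up.
- slot (a point): Centre of the slot in the top of the fixed green tool box, level with the box top, 150 mm above the ledge. Box 280 mm long (x) x 120 wide (y); slot 240 (x) x 60 (y), closed by an orange flap 1 mm below the box top, hinged along the slot's +y side, swinging down into the box. Rubber floor 144 mm below the top; inside 270 x 110 mm. z up.
- box_flap (a joint): Angle of the orange spring flap: 0 shut (level), grows to 1.45 rad as it is pushed down into the box. A light spring (about 0.03 N m shut, 0.07 N m fully open) shuts it; a few newtons open it and the straightedge's own weight drops through it once it is let go there.
- valve_wheel: Bystander: red cast valve wheel, 118 mm across, 20 high, lying flat. Origin at the centre of its underside.
- pipe_nipple: Bystander: steel pipe nipple standing upright, 34 mm across, 75 high. Origin at the centre of its underside.
- sensor_well: Bystander: copper sensor well lying along its x, 112 mm long, 24 high, with a square brass head at -x. Origin on the ledge 56 mm from either end.
- spare_gauge: Bystander: pressure gauge with brass bezel lying face up, 92 mm across, 33 high, with a brass stem to its -x side (69 mm from the centre). Origin at the centre of its underside.
- wrench: Bystander: wrench 180 mm long lying along its x. Origin at its middle, underneath.
- paste_jar: Bystander: jar of jointing paste, 56 mm across, 70 high, upright. Origin at the centre of its underside.
Not all that is in view belongs to the job. There is more than one size of the cover_plate; the one meant has the size given above.

How it is judged (in metres and radians):
On the way, in this order (a step that is already met when the one before it is completed fails the run):
1. the straightedge lies flat and flush against the milled edge, covering its whole length, let go and at rest (x of straightedge_base in the frame of cover_plate between -0.0175 and -0.012 m and angle between the x axis of straightedge_grip and the y axis of cover_plate, either way round below 0.02 rad and y of straightedge_base in the frame of cover_plate between -0.035 and 0.035 m and height (world z) of straightedge_base below 0.003 m and angle between straightedge_grip's own z axis and vertical below 0.06 rad and contact force between the fingers and straightedge below 0.05 N and linear speed of straightedge below 0.01 m/s), for 0.4 s.
2. the straightedge, held by the fingers, has pushed the flap well open (value of joint box_flap above 0.5 rad and contact force between the fingers and straightedge above 1 N and z of straightedge_base in the frame of slot below -0.004 m and horizontal distance between straightedge_base and slot below 0.03 m).
At the end, for the whole second after the job is handed in: The straightedge is at rest inside the tool box (underside centre and grip point both over 50 mm below the box top, between its walls), the flap is shut (under 0.12 rad), and nothing holds the straightedge (x of straightedge_base in the frame of slot between -0.13 and 0.13 m and y of straightedge_base in the frame of slot between -0.056 and 0.056 m and z of each of straightedge_grip, straightedge_base in the frame of slot below -0.05 m and value of joint box_flap below 0.12 rad and linear speed of straightedge below 0.02 m/s); the robot touches nothing.
It fails at once if another part on the ledge is moved more than 30 mm (distance of any of valve_wheel, pipe_nipple, sensor_well, spare_gauge, wrench, paste_jar from where it was at the start of the episode above 0.03 m).
It also fails if it takes over 51 s, if anything falls off the work surface, if the arm or the gripper's body presses on something with over 40 N, if the wrist force passes 120 N, or if a joint passes its speed limit or range.

ROBOT

A 6-joint arm with a two-finger parallel gripper is mounted at the origin on the work surface. World frame = base frame: x ahead of the robot, y to its left, z up, the work surface at z = 0. Lengths are in m, angles in degrees, forces in N, time in s.
With the tool pointing down it reaches from about 0.35 to 0.875 m from the base axis. Payload 4.2 kg.
Tool frame: the origin (TCP) lies at the centre of the arm's flange, where the gripper is bolted on; the fingertips stand 182 mm ahead of it and the grasp point (between the pads) lies 164 mm ahead of it (r.nose_length is the distance from the TCP to the fingertips, in m); z points along the fingers, y is the line along which they close (so a half turn about z gives the same grasp; the last joint's range is limited). The gripper opens to 87 mm and grips with 3 to 60 N. Pads are 19 mm wide; open, the fingers measure 117 mm over their backs; the gripper's body (75 mm by 190 mm) begins 51 mm behind the grasp point.
Start: joints at [-52.162, 22.042, 0.453, 0, -68.411, -14.817], TCP at [0.244, -0.575, 0.405] pointing down, gripper open.
Joint ranges: [-179.83, 179.83], [-69.29, 118.12], [-61.27, 80.66], [-181.25, 117.63], [-171.15, -9.14], [-177.46, 177.46]. Speed limits (degrees/s): [159.86, 159.86, 180, 180, 180, 180].

INTERFACE

Orientations are given as a 3x3 rotation matrix whose columns are the frame's x, y, z axes.
In Python, from station import r, vision gives the robot as it stands. The module is installed in compiled form; this text tells all that it offers.
- The arm moves only by the shell command python3 -m creep 'ROWS'. ROWS is JSON, a list of rows, each a list of 7 numbers: the opening, from -1 (shut) to 1 (fully open), then the shift along the tool's x, y, z in mm, then the turn, a rotation vector about the tool's x, y, z in degrees. A call has 1 to 8 rows; each row is the pose to reach, as a shift and turn from the pose commanded when the call began, along the tool's axes at that moment; what a row does not reach only later rows make up. A row lasts 1/12 s, in which the tool goes at most 41.7 mm and 7.16 degrees, less where a joint would pass 70% of its speed; a pose out of reach is approached as far as the arm can. A call with a gripper value outside its range is refused whole. The fingers move at their own pace and stop on an object; the grip force is fixed at half the most. Time passes only in rows, so rows that repeat a pose let the fingers close. It gives the time, the measured TCP pose, the force, the opening and the grip force at its end, in the units of the state.
- r.sense(): the state, without advancing time (a new reading comes with each control period).
- vision.capture(name): name is "side" or "top" or "wrist"; returns (picture, depth): 400x640x3 uint8, red, green, blue; 400x640 float32, m along the optical axis (not along the pixel's ray), 0 where there is no reading.
- vision.camera_model(name): a dict with "vertical_fov" (degrees; the focal length in pixels is half the picture's height over the tangent of half this angle, whatever the lens; pixels are square), "cx", "cy" (the principal point, pixels), "distortion" ([k1, k2, p1, p2, k3] as OpenCV has them; the pictures are not rectified), "extrinsics" (4x4, takes a point from camera to world coordinates); the wrist camera has in their place "mount" (4x4, takes a point from camera to tool coordinates, whose origin is the TCP and whose axes are the flange's). Camera axes: x right, y down, z forward; pixel columns grow to the right and rows downward; lengths in m; the calibration is good to about 2 mm. A picture is of the moment at which its call begins: read the wrist's pose just before it. camera_model takes no time and is no camera call.
- r.finish_job(): hands the job in; it is judged then, once.
Trained networks look in the newest picture that a camera, given by its name, has taken for a name from the list of things; names that differ only in an ending like _2 or _b are one class to them, and where a whole thing is asked for, a point or a joint stands for the part that bears it (a point fixed in the world has none). Each returns a list of dicts, best first, with "conf" (0 to 1); they miss things now and then, are a little off and sometimes report something else, mostly with a low value. They report only what shows in the picture. A call takes as long as a camera call. They do not tell look-alikes from the thing itself.
- vision.find_in(camera, thing): "uv" ([column, row] in pixels, amid what is visible of it).
- vision.cut_out(camera, thing): "region" (400x640 bool, what is visible of it) and "uv" ([column, row] in pixels, amid what is visible of it).
The state is a dict: "time_s": time; "joints": joint angles; "joint_velocities": joint speeds; "effort": joint torques, N m; "tcp_pos": TCP position; "ee_rot": TCP orientation; "wrist_force": force on the tool from outside, world axes, zero at the start; "moment": the same for the moment, N m; "gripper_width": opening from 0.0 (shut) to 1.0 (fully open); "gripper_force": force on a finger pad.
Only numpy, scipy, OpenCV 4.12 (cv2) and the standard library are available. Lean on these libraries where they do the work, as an engineer would, in place of code of your own. Each camera call takes 0.05 s, during which the arm holds its last target. There are 200 camera calls.

## Working session

There is one attempt and no reset: what is moved stays moved. The work goes in short steps, Python scripts to look and compute and a shell command to move; the robot and the scene stay as the last step left them, time stands still between calls to the robot, and variables do not carry over. Pictures are saved under pics/ and viewed, at most 10 in all, crops included, and the job is handed in when it is done.

```bash
mkdir -p pics
cat > h.py <<'E'
import numpy as np, cv2
from station import r, vision
def K(name):
    m=vision.camera_model(name); f=200/np.tan(np.radians(m["vertical_fov"])/2)
    return m,np.array([[f,0,m["cx"]],[0,f,m["cy"]],[0,0,1.]]),np.array(m["distortion"],float)
def T(name):
    m=vision.camera_model(name)
    if "extrinsics" in m: return np.array(m["extrinsics"])
    s=r.sense(); M=np.eye(4); M[:3,:3]=s["ee_rot"]; M[:3,3]=s["tcp_pos"]
    return M@np.array(m["mount"])
def rays(name,uv,Tm):
    m,k,d=K(name)
    p=cv2.undistortPoints(np.array(uv,float).reshape(-1,1,2),k,d).reshape(-1,2)
    return np.c_[p,np.ones(len(p))]
def pts(name,uv,depth,Tm):
    uv=np.array(uv,float).reshape(-1,2); z=depth[uv[:,1].astype(int),uv[:,0].astype(int)]
    return (rays(name,uv,Tm)*z[:,None])@Tm[:3,:3].T+Tm[:3,3]
def plane(name,uv,h,Tm):
    d=rays(name,uv,Tm)@Tm[:3,:3].T; c=Tm[:3,3]
    return c+d*((h-c[2])/d[:,2])[:,None]
def cloud(name,depth,Tm):
    v,u=np.mgrid[0:400,0:640]; return pts(name,np.c_[u.ravel(),v.ravel()],depth,Tm).reshape(400,640,3)
def save(n,im): cv2.imwrite(f"pics/{n}.png",cv2.cvtColor(im,cv2.COLOR_RGB2BGR))
E
python3 - <<'E'
from h import *
for c in("top","side"):
    Tm=T(c); im,d=vision.capture(c); save(c,im); np.savez(c,im=im,d=d,T=Tm)
    for t in ["straightedge_grip","cover_plate","box_flap"]:
        for o in vision.find_in(c,t)[:3]:
            print(c,t,np.round(o["uv"]),round(o["conf"],2),pts(c,[o["uv"]],d,Tm).round(3))
E
```

```text
top straightedge_grip [452. 176.] 0.66 [[ 0.57  -0.362  0.006]]
top cover_plate [453. 272.] 0.97 [[ 0.288 -0.348  0.04 ]]
top cover_plate [211. 308.] 0.76 [[0.18  0.325 0.043]]
top cover_plate [346. 156.] 0.65 [[ 0.62  -0.047  0.032]]
top box_flap [204. 177.] 0.79 [[0.528 0.335 0.149]]
side straightedge_grip [338. 111.] 0.6 [[ 0.537 -0.358  0.04 ]]
side cover_plate [415. 138.] 0.93 [[ 0.27  -0.315  0.046]]
side cover_plate [276. 179.] 0.76 [[ 0.612 -0.026  0.027]]
side cover_plate [391. 354.] 0.72 [[0.182 0.337 0.045]]
side box_flap [237. 279.] 0.72 [[0.52  0.337 0.148]]
```

View pics/top.png

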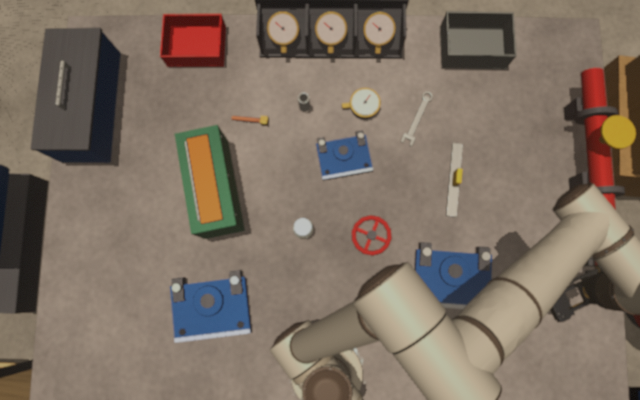

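View pics/side.png

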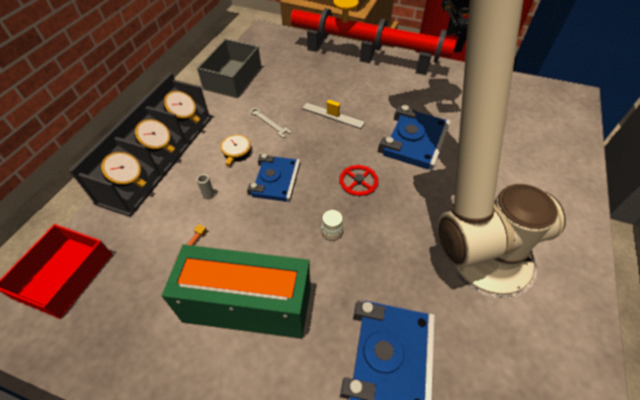

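Top view: the straightedge is at (455,180), its grip at (459,177), and there is nothing else like it. Three plates could be the cover plate: (346,156) with its edge about 52 px wide, (211,308) about 76 px, and (453,272) about 76 px. The scale is about 3 mm/px, so (346,156) is the 150 mm plate. The tool box is at (208,180). Next I measure from both cameras.

Run:
```python
from h import *
for c,pc,bc in(("top",(346,156),(452,176)),("side",(276,179),(338,111))):
    z=np.load(c+".npz"); im,d,Tm=z["im"],z["d"],z["T"]; P=cloud(c,d,Tm); hsv=cv2.cvtColor(im,cv2.COLOR_RGB2HSV)
    ok=d>0
    def rect(m,n):
        q=P[m][:,:2].astype(np.float32)*1000; rr=cv2.minAreaRect(q); print(c,n,m.sum(),np.round(rr[0]),np.round(rr[1]),round(rr[2],1),"z",P[m][:,2].mean().round(3))
    blue=(hsv[...,0]>100)&(hsv[...,0]<125)&(hsv[...,1]>120)&ok
    near=lambda x,y,R:np.hypot(P[...,0]-x,P[...,1]-y)<R
    rect(blue&near(.615,-.04,.12)&(P[...,2]<.03),"plate")
    V=hsv[...,2];S=hsv[...,1]
    br=(V>150)&(S<70)&ok
    rect(br&near(.56,-.04,.1)&(P[...,2]<.03),"edge")
    rect(br&near(.56,-.36,.16),"bar")
    yel=(hsv[...,0]>18)&(hsv[...,0]<32)&(S>170)&ok
    rect(yel&near(.56,-.36,.1),"grip"); 
    org=(hsv[...,0]>5)&(hsv[...,0]<18)&(S>180)&ok&(P[...,2]>.13)
    rect(org,"flap")
    gr=(hsv[...,0]>50)&(hsv[...,0]<90)&(S>100)&ok&(P[...,2]>.14)
    rect(gr,"box")
    print(c,"ledge z",np.median(P[...,2][near(.45,-.2,.05)&ok]))
z=np.load("top.npz");save("crop",cv2.resize(z["im"][120:250,290:490],(800,520),interpolation=2))
print(r.sense()["ee_rot"],r.sense()["time_s"])
```

```text
top plate 1017 [626. -41.] [ 93. 142.] 11.1 z 0.021
top edge 179 [574. -51.] [ 12. 149.] 11.5 z 0.02
top bar 620 [ 540. -325.] [273. 152.] 3.7 z 0.01
top grip 38 [ 557. -364.] [11. 34.] 81.0 z 0.058
top flap 501 [ 611. -190.] [ 126. 1146.] 3.5 z 0.15
top box 0 [0. 0.] [0. 0.] 0.0 z nan
top ledge z 0.0003097089760657479
side plate 1060 [627. -41.] [101. 151.] 11.5 z 0.02
side edge 129 [571. -55.] [ 10. 151.] 11.1 z 0.021
side bar 361 [ 567. -317.] [168. 227.] 85.3 z 0.009
side grip 161 [ 558. -368.] [20. 44.] 85.8 z 0.045
side flap 2961 [ 439. -216.] [ 485. 1175.] 3.8 z 0.15
side box 3833 [353. -24.] [1050.  288.] 64.9 z 0.15
side ledge z 0.0005479141166445656
[[-9.20371520e-01 -3.91045053e-01 -1.78365391e-04]
 [-3.91045093e-01  9.20371455e-01  3.47587981e-04]
 [ 2.82398539e-05  3.89658989e-04 -9.99999924e-01]] 0.4<stdin>:6: RuntimeWarning: Mean of empty slice.
  ret = ret.dtype.type(ret / rcount)
```

View pics/crop.png

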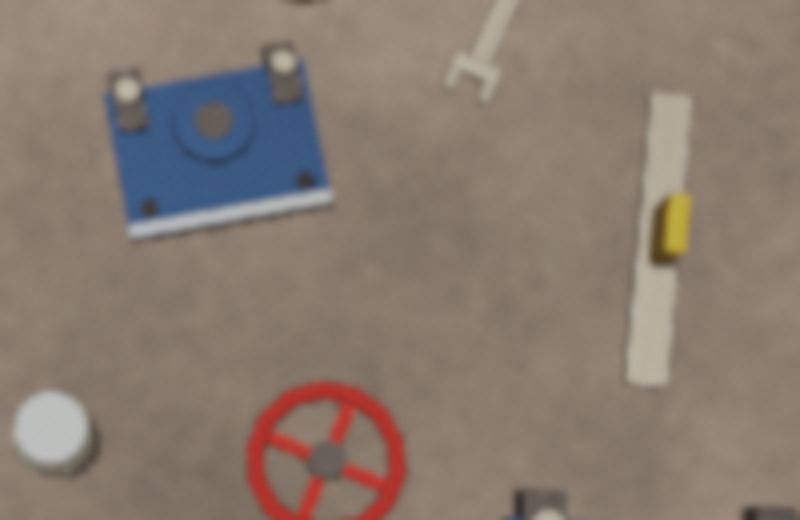

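Crop (4x of the top view): the chosen plate's milled edge runs (130,232) to (332,197), about 150 mm. The bar runs (672,95) to (648,385), with the yellow grip at (677,225). I'll move above the grip and look with the wrist camera.

```bash
python3 -m creep '[[1,-41,8,7,0,0,7],[1,-82,16,14,0,0,14],[1,-123,23,21,0,0,21],[1,-164,31,28,0,0,27.5],[1,-205,38,35,0,0,27.5],[1,-246,46,42,0,0,27.5],[1,-286,54,49,0,0,27.5],[1,-310,58,56,0,0,27.5]]'
python3 - <<'E'
from h import *
s=r.sense();print(s["joints"],s["tcp_pos"])
Tm=T("wrist"); im,d=vision.capture("wrist"); save("w1",im); np.savez("w1",im=im,d=d,T=Tm)
print(Tm.round(3)); print(vision.find_in("wrist","straightedge_grip")[:2])
E
```

```text
time_s: 1.07
tcp_pos: [0.5091, -0.3988, 0.349]
ee_rot: [[-0.997, 0.077, 0.001], [0.077, 0.997, -0.001], [-0.001, -0.001, -1.0]]
wrist_force: [0.5, -1.9, -0.1]
gripper_width: 1.002
gripper_force: 0.0
[-2.37679552e+01  2.64355874e+01 -8.20366771e-01  6.78544172e-03
 -6.26613724e+01 -7.06451903e+01] [ 0.50908528 -0.39881708  0.34901624]
[[ 0.077  0.961  0.267  0.436]
 [ 0.997 -0.075 -0.021 -0.392]
 [ 0.     0.268 -0.963  0.329]
 [ 0.     0.     0.     1.   ]]
[{'uv': [352.9, 203.3], 'conf': 0.66}]
```

View pics/w1.png

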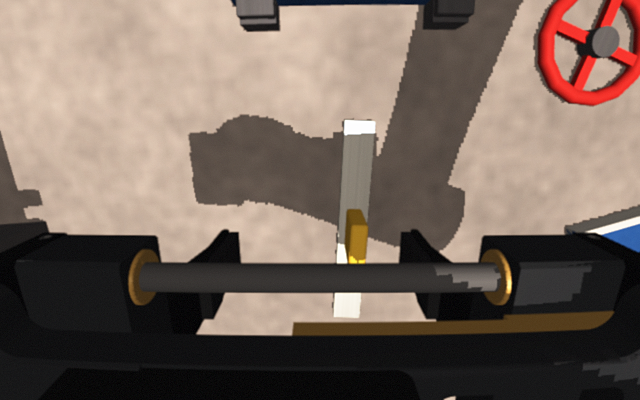

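Wrist view: the bar runs (359,127) to (347,318), with the grip at (357,235) partly behind the gripper parts. I'll fit the bar and grip from depth.

Run:
```python
from h import *
z=np.load("w1.npz"); im,d,Tm=z["im"],z["d"],z["T"]; P=cloud("wrist",d,Tm)
near=(abs(P[...,0]-.56)<.14)&(abs(P[...,1]+.365)<.05)&(d>0)
print("ledge",np.median(P[...,2][(abs(P[...,0]-.5)<.03)&(abs(P[...,1]+.45)<.03)&(d>0)]))
for n,lo,hi in(("bar",.007,.014),("grip",.025,.075),("griptop",.058,.07)):
    m=near&(P[...,2]>lo)&(P[...,2]<hi); q=P[m][:,:2].astype(np.float32)*1000
    print(n,m.sum(),[np.round(v,1) for v in cv2.minAreaRect(q)],P[m][:,2].max())
    if n=="bar":
        c=q.mean(0);e,v=np.linalg.eigh(np.cov((q-c).T));a=v[:,1];a*=np.sign(a[0]);
        print("yaw",np.degrees(np.arctan2(a[1],a[0]))); t=(q-c)@a; s=(q-c)@[-a[1],a[0]]
        tm=(t.max()+t.min())/2; sm=(np.percentile(s,1)+np.percentile(s,99))/2
        print("ctr",c+tm*a+sm*np.array([-a[1],a[0]]),np.ptp(t),np.ptp(s))
```

```text
ledge 0.26125202717537294
bar 3837 [array([ 558.6, -367.2]), array([ 30.4, 220.6]), np.float64(83.4)] 0.01383212959061031
yaw -7.214771711247534
ctr [ 558.53013052 -367.65504003] 220.60306311614013 32.39748240233662
grip 1032 [array([ 557. , -367.2]), array([16.1, 41.7]), np.float64(83.4)] 0.06417511607795101
griptop 707 [array([ 555.5, -367. ]), array([16.1, 38.3]), np.float64(83.2)] 0.06417511607795101
```

```bash
python3 -m creep '[[1,-30,22,10,0,0,2.2],[1,-46.9,35.3,20,0,0,2.2],[1,-46.9,35.3,50,0,0,2.2],[1,-46.9,35.3,85,0,0,2.2],[1,-46.9,35.3,115,0,0,2.2],[1,-46.9,35.3,135,0,0,2.2],[1,-46.9,35.3,145,0,0,2.2],[1,-46.9,35.3,145,0,0,2.2]]'; python3 -m creep '[[-1,0,0,0,0,0,0],[-1,0,0,0,0,0,0],[-1,0,0,0,0,0,0],[-1,0,0,0,0,0,0],[-1,0,0,0,0,0,0],[-1,0,0,0,0,0,0]]'
```

```text
time_s: 1.83
tcp_pos: [0.5556, -0.3691, 0.2011]
ee_rot: [[-0.993, 0.117, -0.005], [0.117, 0.993, 0.002], [0.005, 0.001, -1.0]]
wrist_force: [-0.0, -0.0, -0.7]
gripper_width: 1.001
gripper_force: 0.0
time_s: 2.33
tcp_pos: [0.5567, -0.3691, 0.2046]
ee_rot: [[-0.993, 0.116, 0.001], [0.116, 0.993, -0.0], [-0.001, -0.0, -1.0]]
wrist_force: [-0.1, 0.4, -0.3]
gripper_width: 0.629
gripper_force: 0.0
```

```bash
python3 -m creep '[[-1,0,0,0,0,0,0],[-1,0,0,0,0,0,0],[-1,0,0,0,0,0,0],[-1,0,0,0,0,0,0],[-1,0,0,0,0,0,0],[-1,0,0,0,0,0,0],[-1,0,0,0,0,0,0],[-1,0,0,0,0,0,0]]';python3 -m creep '[[-1,0,0,0,0,0,0],[-1,0,0,0,0,0,0],[-1,0,0,0,0,0,0],[-1,0,0,0,0,0,0]]'
```

```text
time_s: 3.0
tcp_pos: [0.5566, -0.3689, 0.2036]
ee_rot: [[-0.993, 0.116, -0.0], [0.116, 0.993, 0.0], [0.0, 0.0, -1.0]]
wrist_force: [-0.1, 1.0, 0.5]
gripper_width: 0.181
gripper_force: 30.0
time_s: 3.33
tcp_pos: [0.5566, -0.3689, 0.2036]
ee_rot: [[-0.993, 0.116, -0.0], [0.116, 0.993, 0.0], [0.0, 0.0, -1.0]]
wrist_force: [0.2, 2.5, 0.4]
gripper_width: 0.181
gripper_force: 30.0
```

```bash
python3 -m creep '[[-1,0,0,-30,0,0,0],[-1,0,20,-55,0,0,-5],[-1,10,55,-65,0,0,-12],[-1,22,90,-65,0,0,-19],[-1,33,130,-65,0,0,-26],[-1,44,168,-65,0,0,-33],[-1,55,205,-65,0,0,-40],[-1,65,242,-65,0,0,-47]]'
python3 - <<'E'
from h import *
s=r.sense();R=s["ee_rot"];p=s["tcp_pos"]
print(R.T@(np.array([.508,-.068,.2686])-p)*1000,np.degrees(np.arctan2(R[1,0],R[0,0])),s["joints"])
E
```

```text
time_s: 4.0
tcp_pos: [0.5187, -0.1197, 0.2678]
ee_rot: [[-0.759, -0.651, -0.002], [-0.651, 0.759, 0.0], [0.002, 0.002, -1.0]]
wrist_force: [1.4, 0.5, -5.3]
gripper_width: 0.182
gripper_force: 30.0
[-25.5150585   46.24931766  -0.76278303] -139.38905150907397 [ 4.46702506e+00  2.14020624e+01 -2.28663473e+01 -2.81378886e-02
 -4.58660836e+01 -5.38365401e+01]
```

```bash
python3 -m creep '[[-1,-10,20,0,0,0,-7],[-1,-20,38,0,0,0,-14],[-1,-25.5,46,0,0,0,-21],[-1,-25.5,46,0,0,0,-28],[-1,-25.5,46,0,0,0,-35],[-1,-25.5,46,0,0,0,-42],[-1,-25.5,46,0,0,0,-49],[-1,-25.5,46,0,0,0,-56]]'; python3 -m creep '[[-1,0,0,0,0,0,-5],[-1,0,0,0,0,0,-5],[-1,0,0,0,0,0,-5],[-1,0,0,0,0,0,-5]]'
python3 - <<'E'
from h import *
Tm=T("wrist"); im,d=vision.capture("wrist"); save("w2",im); np.savez("w2",im=im,d=d,T=Tm)
Tm=T("top"); im,d=vision.capture("top"); np.savez("top2",im=im,d=d,T=Tm)
Tm=T("side"); im,d=vision.capture("side"); np.savez("side2",im=im,d=d,T=Tm)
E
```

```text
time_s: 4.67
tcp_pos: [0.5092, -0.0697, 0.2678]
ee_rot: [[0.116, -0.993, -0.002], [-0.993, -0.116, -0.0], [-0.0, 0.002, -1.0]]
wrist_force: [-0.2, -0.1, -5.4]
gripper_width: 0.184
gripper_force: 30.0
time_s: 5.0
tcp_pos: [0.5096, -0.0697, 0.2683]
ee_rot: [[0.194, -0.981, -0.001], [-0.981, -0.194, -0.0], [-0.0, 0.001, -1.0]]
wrist_force: [-0.1, 0.2, -5.0]
gripper_width: 0.183
gripper_force: 30.0
```

View pics/w2.png

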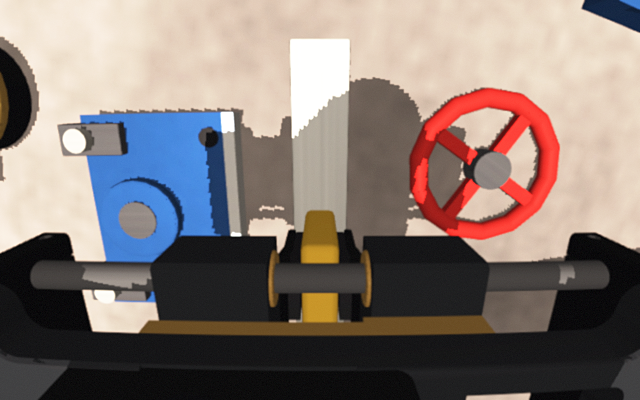

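Wrist view: the held bar is at (292–350, 40–230), and the plate's bright edge runs (230,110) to (240,235), left of it. I'll measure both.

Run:
```python
from h import *
def edge(P,d,c,lab):
    m=(P[...,2]>.015)&(P[...,2]<.026)&(np.hypot(P[...,0]-.62,P[...,1]+.043)<.11)&(d>0)
    q=P[m][:,:2]*1000; a=np.radians(11.3)
    for _ in range(4):
        X=np.array([np.cos(a),np.sin(a)]);Y=np.array([-X[1],X[0]])
        s=q@X;t=q@Y; lo,hi=np.percentile(t,[.5,99.5]); b=[]
        for k in np.arange(lo+6,hi-6,4):
            w=abs(t-k)<3
            if w.sum()>4: b.append((k,np.sort(s[w])[:2].mean()))
        b=np.array(b); med=np.median(b[:,1]); b=b[abs(b[:,1]-med)<8]
        p=np.polyfit(b[:,0],b[:,1],1); a-=np.arctan(p[0])
    X=np.array([np.cos(a),np.sin(a)]);Y=np.array([-X[1],X[0]]);s=q@X;t=q@Y
    tc=(t.min()+t.max())/2; sc=np.polyval(p,tc)
    print(lab,"yaw",np.degrees(a).round(2),"front s",sc.round(1),"t range",t.min().round(1),t.max().round(1),"n",len(b),"z",P[m][:,2].mean().round(4),"orig",(sc*X+tc*Y).round(1))
for n in("top","side","top2","side2","w2"):
    z=np.load(n+".npz");P=cloud(n.rstrip("2") if n!="w2" else "wrist",z["d"],z["T"]);
    try: edge(P,z["d"],None,n)
    except Exception as e: print(n,e)
m=(P[...,2]>.06)&(P[...,2]<.085)&(np.hypot(P[...,0]-.51,P[...,1]+.07)<.13)&(z["d"]>0)
q=(P[m][:,:2]*1000).astype(np.float32);print("bar",m.sum(),cv2.minAreaRect(q),P[m][:,2].mean())
```

```text
top yaw 11.47 front s 548.1 t range -239.8 -89.0 n 35 z 0.0205 orig [569.8 -52.1]
side yaw 11.38 front s 545.7 t range -243.6 -89.1 n 35 z 0.0203 orig [567.8 -55.4]
top2 yaw 19.53 front s 615.3 t range -330.1 -178.3 n 23 z 0.0212 orig [664.9 -33.9]
side2 yaw 11.46 front s 545.0 t range -244.5 -89.0 n 35 z 0.0204 orig [567.3 -55.2]
w2 yaw 10.97 front s 545.8 t range -235.2 -84.7 n 22 z 0.0205 orig [566.3 -53.2]
bar 10396 ((513.4471435546875, -93.91201782226562), (30.294158935546875, 163.2169189453125), 11.181445121765137) 0.07515514357132796
```

```bash
python3 -m creep '[[-1,0,-10,10,0,0,0],[-1,0,-20,30,0,0,0],[-1,0,-25,48,0,0,0],[-1,0,-30,58,0,0,0],[-1,0,-34,63,0,0,0],[-1,0,-37,64,0,0,0],[-1,0,-40,64,0,0,0],[-1,0,-40,64,0,0,0]]'; python3 -m creep '[[-1,0,-1,0,0,0,0],[-1,0,-2,0,0,0,0],[-1,0,-3,0,0,0,0],[-1,0,-3,0,0,0,0]]'
```

```text
time_s: 5.82
tcp_pos: [0.5502, -0.0615, 0.2057]
ee_rot: [[0.197, -0.98, 0.003], [-0.98, -0.197, 0.0], [0.0, -0.003, -1.0]]
wrist_force: [0.8, -0.2, -4.1]
gripper_width: 0.179
gripper_force: 30.0
time_s: 6.15
tcp_pos: [0.5522, -0.0611, 0.2052]
ee_rot: [[0.196, -0.981, 0.001], [-0.981, -0.196, 0.0], [0.0, -0.001, -1.0]]
wrist_force: [0.3, -0.0, -5.2]
gripper_width: 0.183
gripper_force: 30.0
```

```bash
python3 -m creep '[[-1,0,-0.5,0.5,0,0,0],[-1,0,-1,1,0,0,0],[-1,0,-1.5,1,0,0,0],[-1,0,-2,1,0,0,0],[-1,0,-2,1,0,0,0],[-1,0,-2,1,0,0,0]]'
```

```text
time_s: 6.65
tcp_pos: [0.5536, -0.0608, 0.2036]
ee_rot: [[0.196, -0.981, -0.001], [-0.981, -0.196, -0.0], [-0.0, 0.001, -1.0]]
wrist_force: [-0.6, 0.3, -4.2]
gripper_width: 0.178
gripper_force: 30.0
```

```bash
python3 -m creep '[[-1,0,-0.5,0,0,0,0],[-1,0,-1,0,0,0,0],[-1,0,-1.5,0,0,0,0],[-1,0,-1.5,0,0,0,0]]'; python3 -m creep '[[-1,0,-0.5,0,0,0,0],[-1,0,-1,0,0,0,0],[-1,0,-1,0,0,0,0],[-1,0,-1,0,0,0,0]]'
```

```text
time_s: 6.98
tcp_pos: [0.5543, -0.0607, 0.2037]
ee_rot: [[0.196, -0.981, -0.004], [-0.981, -0.196, -0.0], [-0.0, 0.004, -1.0]]
wrist_force: [-6.2, 0.8, -0.1]
gripper_width: 0.184
gripper_force: 30.0
time_s: 7.32
tcp_pos: [0.5547, -0.0606, 0.2037]
ee_rot: [[0.196, -0.981, -0.006], [-0.981, -0.196, -0.001], [-0.0, 0.006, -1.0]]
wrist_force: [-7.4, 0.6, 2.5]
gripper_width: 0.186
gripper_force: 30.0
```

```bash
python3 -m creep '[[-1,0,0.7,0,0,0,0],[-0.4,0,0.7,0,0,0,0],[-0.3,0,0.7,0,0,0,0],[-0.2,0,0.7,0,0,0,0],[-0.2,0,0.7,0,0,0,0],[-0.2,0,0.7,0,0,0,0],[-0.2,0,0.7,0,0,0,0],[-0.2,0,0.7,0,0,0,0]]';  python3 - <<'E'
from h import *
for _ in range(1):
    Tm=T("wrist"); im,d=vision.capture("wrist"); save("w3",im); np.savez("w3",im=im,d=d,T=Tm)
    Tm=T("side"); im,d=vision.capture("side"); save("side3",im); np.savez("side3",im=im,d=d,T=Tm)
z=np.load("w3.npz");P=cloud("wrist",z["d"],z["T"])
X=np.array([.981,.195]);Y=np.array([-.195,.981]);s=P[...,:2]@X*1000;t=P[...,:2]@Y*1000
m=(P[...,2]<.016)&(P[...,2]>.0055)&(abs(s-531)<30)&(abs(t+164)<115)&(z["d"]>0)
q=(P[m][:,:2]*1000).astype(np.float32);print("bar",m.sum(),cv2.minAreaRect(q),P[m][:,2].mean(),s[m].min(),s[m].max(),t[m].min())
E
```

```text
time_s: 7.98
tcp_pos: [0.5561, -0.0603, 0.204]
ee_rot: [[0.197, -0.98, 0.001], [-0.98, -0.197, 0.0], [0.0, -0.001, -1.0]]
wrist_force: [-0.6, -0.6, -0.1]
gripper_width: 0.394
gripper_force: 0.0
bar 11164 ((557.2573852539062, -84.76433563232422), (30.419418334960938, 164.05975341796875), 11.276537895202637) 0.010465449073395172 514.9698215979708 545.3991069163869 -273.87267515951123
```

View pics/w3.png

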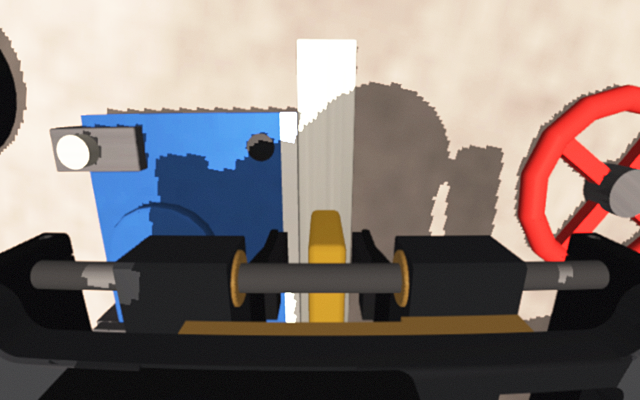

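The wrist view shows the bar (297–356) lying against the plate's white edge strip (280–297), with no gap, and the fingers clear of the grip on both sides. I'll let it rest for over a second, then take the grip again.

```bash
python3 -m creep '[[-0.2,0,0,0,0,0,0],[-0.2,0,0,0,0,0,0],[-0.2,0,0,0,0,0,0],[-0.2,0,0,0,0,0,0],[-0.2,0,0,0,0,0,0],[-0.2,0,0,0,0,0,0],[-0.2,0,0,0,0,0,0],[-0.2,0,0,0,0,0,0]]'; python3 -m creep '[[-0.2,0,0,0,0,0,0],[-0.2,0,0,0,0,0,0],[-0.2,0,0,0,0,0,0],[-0.2,0,0,0,0,0,0],[-0.2,0,0,0,0,0,0],[-0.2,0,0,0,0,0,0],[-0.2,0,0,0,0,0,0],[-0.2,0,0,0,0,0,0]]'
python3 - <<'E'
from h import *
# tool box from first pictures
for c in("top","side"):
    z=np.load(c+".npz"); im,d,Tm=z["im"],z["d"],z["T"]; P=cloud(c,d,Tm); hsv=cv2.cvtColor(im,cv2.COLOR_RGB2HSV)
    near=(d>0)&(np.hypot(P[...,0]-.53,P[...,1]-.335)<.19)
    top=near&(P[...,2]>.14)&(P[...,2]<.16)
    org=top&(hsv[...,0]<18)&(hsv[...,1]>170); print(c)
    for m in(top,org):
        n,l,st,_=cv2.connectedComponentsWithStats(m.astype(np.uint8)); k=1+st[1:,4].argmax(); m=l==k
        print(m.sum(),[np.round(v,2) for v in cv2.minAreaRect((P[m][:,:2]*1000).astype(np.float32))],P[m][:,2].mean().round(4))
Tm=np.load("w3.npz")
E
```

```text
time_s: 8.75
tcp_pos: [0.5557, -0.0604, 0.2038]
ee_rot: [[0.196, -0.981, -0.0], [-0.981, -0.196, -0.0], [0.0, 0.0, -1.0]]
wrist_force: [0.5, -0.1, -0.1]
gripper_width: 0.4
gripper_force: 0.0
time_s: 9.42
tcp_pos: [0.5557, -0.0603, 0.2037]
ee_rot: [[0.196, -0.981, -0.0], [-0.981, -0.196, -0.0], [-0.0, 0.0, -1.0]]
wrist_force: [0.4, -0.2, -0.9]
gripper_width: 0.401
gripper_force: 0.0
top
4582 [array([524.54, 333.73]), array([280.52, 122.69]), np.float64(13.08)] 0.1499
1695 [array([524.98, 335.37]), array([234.27,  55.85]), np.float64(12.55)] 0.1494
side
7563 [array([523.41, 332.29]), array([282.12, 123.19]), np.float64(12.53)] 0.1494
2927 [array([524.45, 331.6 ]), array([240.14,  61.94]), np.float64(12.77)] 0.1491
```

```bash
python3 -m creep '[[-1,0,0,0,0,0,0],[-1,0,0,0,0,0,0],[-1,0,0,0,0,0,0],[-1,0,0,0,0,0,0],[-1,0,0,0,0,0,0],[-1,0,0,0,0,0,0],[-1,0,0,0,0,0,0],[-1,0,0,0,0,0,0]]'; python3 -m creep '[[-1,0,0.5,-10,0,0,0],[-1,0,2,-40,0,0,0],[-1,0,2,-80,0,0,0],[-1,0,2,-120,0,0,0],[-1,0,2,-160,0,0,0],[-1,0,2,-190,0,0,0],[-1,0,2,-200,0,0,0],[-1,0,2,-200,0,0,0]]'
python3 - <<'E'
from h import *
s=r.sense();R=s["ee_rot"];p=s["tcp_pos"]
print(R.T@(np.array([.5243,.333,p[2]])-p)*1000,np.degrees(np.arctan2(R[1,0],R[0,0])),s["joints"])
E
```

```text
time_s: 10.08
tcp_pos: [0.5544, -0.0607, 0.2035]
ee_rot: [[0.196, -0.981, -0.004], [-0.981, -0.196, -0.001], [-0.0, 0.004, -1.0]]
wrist_force: [-5.6, 0.3, 4.2]
gripper_width: 0.179
gripper_force: 30.0
time_s: 10.75
tcp_pos: [0.5541, -0.0606, 0.4065]
ee_rot: [[0.196, -0.98, 0.007], [-0.981, -0.196, 0.001], [0.0, -0.008, -1.0]]
wrist_force: [0.4, -0.6, -5.0]
gripper_width: 0.181
gripper_force: 30.0
[-3.91799425e+02 -4.80884613e+01  3.55173727e-01] -78.6684871288838 [ 1.04151858e+01  1.53115098e+01 -9.15060119e+00 -6.15494220e-03
 -6.51036559e+01  9.18902133e-01]
```

```bash
python3 -m creep '[[-1,-20,-3,0,0,0,-5],[-1,-55,-7,0,0,0,-12],[-1,-92,-11,0,0,0,-19],[-1,-130,-16,0,0,0,-26],[-1,-168,-21,0,0,0,-33],[-1,-206,-26,0,0,0,-40],[-1,-244,-30,0,0,0,-47],[-1,-282,-35,0,0,0,-54]]'
python3 - <<'E'
from h import *
s=r.sense();R=s["ee_rot"];p=s["tcp_pos"]
print(R.T@(np.array([.5243,.333,p[2]])-p)*1000,np.degrees(np.arctan2(R[1,0],R[0,0])),s["joints"])
E
```

```text
time_s: 11.42
tcp_pos: [0.5317, 0.2243, 0.3997]
ee_rot: [[0.911, -0.412, -0.006], [-0.412, -0.911, -0.003], [-0.004, 0.005, -1.0]]
wrist_force: [1.7, -0.6, -3.8]
gripper_width: 0.183
gripper_force: 30.0
[-51.53676588 -95.97969261  -0.25247298] -24.36162643212915 [ 38.93142294  17.67285122  -6.78896992  -0.10113133 -65.90092952
  26.74914164]
```

```bash
python3 -m creep '[[-1,-14,-28,0,0,0,-7],[-1,-28,-56,0,0,0,-14],[-1,-42,-80,0,0,0,-21],[-1,-51.5,-96,0,0,0,-28],[-1,-51.5,-96,0,0,0,-35],[-1,-51.5,-96,0,0,0,-37],[-1,-51.5,-96,0,0,0,-37],[-1,-51.5,-96,0,0,0,-37]]'
python3 - <<'E'
from h import *
s=r.sense();R=s["ee_rot"];p=s["tcp_pos"];print(p,np.degrees(np.arctan2(R[1,0],R[0,0])))
for c in("side","top","wrist"):
    Tm=T(c); im,d=vision.capture(c); save(c+"4",im); np.savez(c+"4",im=im,d=d,T=Tm); P=cloud(c,d,Tm)
    m=(P[...,2]>.19)&(P[...,2]<.222)&(np.hypot(P[...,0]-.524,P[...,1]-.333)<.125)&(d>0)
    hsv=cv2.cvtColor(im,cv2.COLOR_RGB2HSV); m&=(hsv[...,1]<90)
    n,l,st,_=cv2.connectedComponentsWithStats(m.astype(np.uint8));
    for k in st[1:,4].argsort()[::-1][:2]+1:
        q=P[l==k]; print(c,len(q),[np.round(v,2) for v in cv2.minAreaRect((q[:,:2]*1000).astype(np.float32))],q[:,2].mean())
    m=(P[...,2]>.14)&(P[...,2]<.16)&(np.hypot(P[...,0]-.524,P[...,1]-.333)<.18)&(d>0); q=P[m]
    print(c,"box",len(q),[np.round(v,2) for v in cv2.minAreaRect((q[:,:2]*1000).astype(np.float32))])
E
```

```text
time_s: 12.08
tcp_pos: [0.5257, 0.3314, 0.4003]
ee_rot: [[0.977, 0.212, -0.004], [0.212, -0.977, -0.003], [-0.005, 0.002, -1.0]]
wrist_force: [0.7, 0.9, -4.8]
gripper_width: 0.181
gripper_force: 30.0
[0.52573461 0.33142269 0.40027586] 12.243247607779427
side 129 [array([421.85, 307.33]), array([18.02, 30.52]), np.float64(19.77)] 0.20694478153104262
side 108 [array([624.47, 351.02]), array([22.05, 28.7 ]), np.float64(44.56)] 0.20609045263339235
side box 2830 [array([522.96, 332.65]), array([281.23, 122.56]), np.float64(12.73)]
top 431 [array([464.43, 317.85]), array([98.25, 30.08]), np.float64(12.34)] 0.20781191342817154
top 127 [array([613.67, 350.47]), array([35.52, 30.67]), np.float64(13.67)] 0.20707887944404593
top box 2454 [array([524.68, 333.59]), array([280.47, 122.88]), np.float64(12.69)]
wrist 10153 [array([579.69, 343.49]), array([102.28,  30.04]), np.float64(12.24)] 0.2085942862816097
wrist 21 [array([477.2 , 309.37]), array([9.43, 2.49]), np.float64(30.19)] 0.20899024599554364
wrist box 27651 [array([542.92, 338.79]), array([239.57, 120.9 ]), np.float64(12.72)]
```

View pics/wrist4.png

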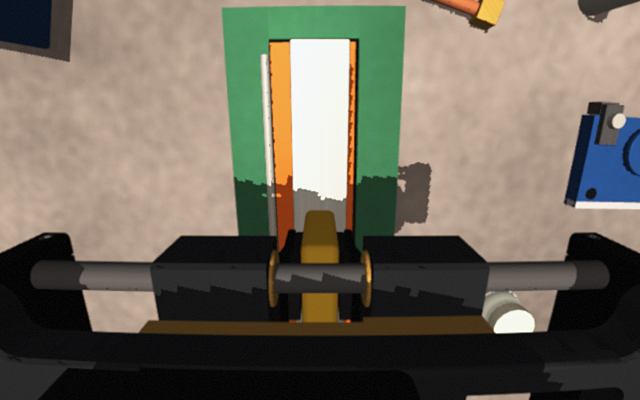

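Wrist view: the bar (290–356) is over the orange flap, within the slot (270–358). Measured centring is within about 2–3 mm, so I'll trim it and press in.

```bash
python3 -m creep '[[-1,2,-1.5,5,0,0,-0.4],[-1,2,-1.5,15,0,0,-0.4],[-1,2,-1.5,25,0,0,-0.4],[-1,2,-1.5,34,0,0,-0.4],[-1,2,-1.5,40,0,0,-0.4],[-1,2,-1.5,43,0,0,-0.4],[-1,2,-1.5,43,0,0,-0.4],[-1,2,-1.5,43,0,0,-0.4]]'; python3 -m creep '[[-1,0,0,3,0,0,0],[-1,0,0,6,0,0,0],[-1,0,0,9,0,0,0],[-1,0,0,12,0,0,0],[-1,0,0,15,0,0,0],[-1,0,0,18,0,0,0],[-1,0,0,19,0,0,0],[-1,0,0,19,0,0,0]]'
```

```text
time_s: 12.9
tcp_pos: [0.5278, 0.3333, 0.3608]
ee_rot: [[0.975, 0.22, 0.0], [0.22, -0.975, -0.0], [0.0, 0.0, -1.0]]
wrist_force: [0.8, -0.1, -4.8]
gripper_width: 0.183
gripper_force: 30.0
time_s: 13.57
tcp_pos: [0.5277, 0.3331, 0.3415]
ee_rot: [[0.975, 0.22, -0.0], [0.22, -0.975, -0.001], [-0.0, 0.001, -1.0]]
wrist_force: [0.1, -0.5, -3.4]
gripper_width: 0.183
gripper_force: 30.0
```

```bash
python3 -m creep '[[-1,0,0,2,0,0,0],[-1,0,0,4,0,0,0],[-1,0,0,5,0,0,0],[-1,0,0,5,0,0,0],[-1,0,0,5,0,0,0],[-1,0,0,5,0,0,0]]'
python3 - <<'E'
from h import *
for c in("side",):
    im,d=vision.capture(c); save("side5",cv2.resize(im[210:350,130:350],(792,504),interpolation=2))
E
```

```text
time_s: 14.07
tcp_pos: [0.5277, 0.333, 0.3366]
ee_rot: [[0.975, 0.22, -0.0], [0.22, -0.975, -0.001], [-0.0, 0.001, -1.0]]
wrist_force: [0.7, -1.5, -2.9]
gripper_width: 0.183
gripper_force: 30.0
```

View pics/side5.png

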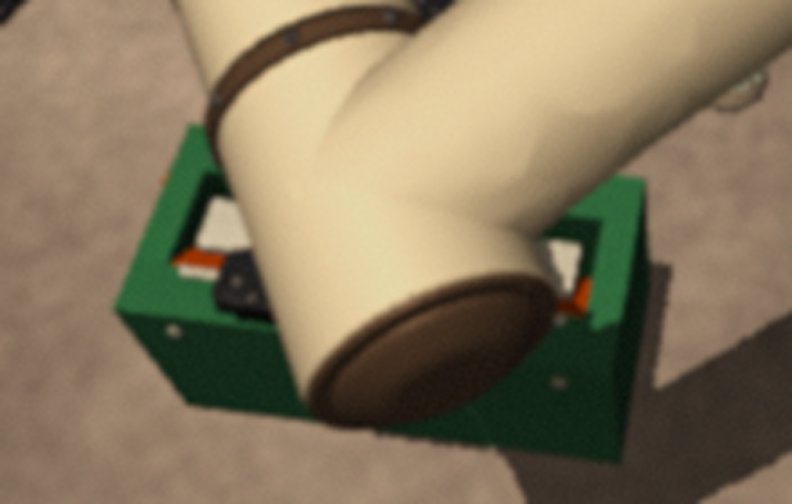

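The crop shows both bar ends (225,225) and (565,262) sunk in the slot, with the flap pushed down. I'll release.

```bash
python3 -m creep '[[0.3,0,0,0,0,0,0],[0.3,0,0,0,0,0,0],[0.3,0,0,0,0,0,0],[0.3,0,0,0,0,0,0],[0.3,0,0,0,0,0,0],[0.3,0,0,0,0,0,0],[0.3,0,0,0,0,0,0],[0.3,0,0,0,0,0,0]]'; python3 -m creep '[[0.3,0,0,-10,0,0,0],[0.3,0,0,-40,0,0,0],[0.3,0,0,-80,0,0,0],[0.3,0,0,-110,0,0,0],[0.3,0,0,-120,0,0,0],[0.3,0,0,-120,0,0,0]]'
python3 - <<'E'
from h import *
im,d=vision.capture("wrist"); save("w6",im)
E
```

```text
time_s: 14.78
tcp_pos: [0.5277, 0.3333, 0.3368]
ee_rot: [[0.975, 0.22, 0.0], [0.22, -0.975, 0.0], [0.0, -0.0, -1.0]]
wrist_force: [0.4, -0.4, 0.0]
gripper_width: 0.629
gripper_force: 0.0
time_s: 15.28
tcp_pos: [0.5278, 0.3332, 0.4618]
ee_rot: [[0.975, 0.22, 0.007], [0.22, -0.975, 0.006], [0.008, -0.004, -1.0]]
wrist_force: [0.4, 1.2, 0.4]
gripper_width: 0.652
gripper_force: 0.0
```

View pics/w6.png

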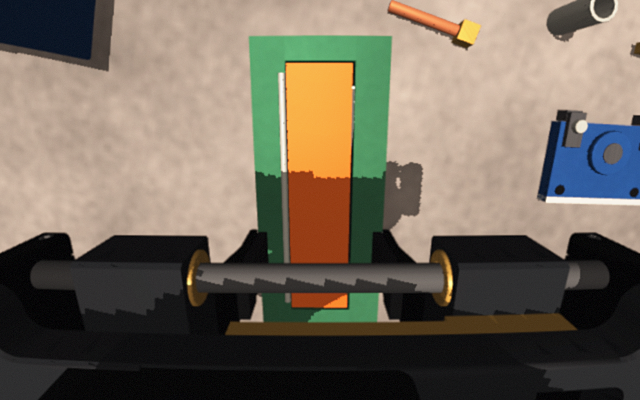

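The flap (286–352, 62–308) is shut, the straightedge is inside the box and the gripper is empty. I'll let things settle, then hand in.

```bash
python3 -m creep '[[0.3,0,0,0,0,0,0],[0.3,0,0,0,0,0,0],[0.3,0,0,0,0,0,0],[0.3,0,0,0,0,0,0],[0.3,0,0,0,0,0,0],[0.3,0,0,0,0,0,0],[0.3,0,0,0,0,0,0],[0.3,0,0,0,0,0,0]]'
python3 - <<'E'
from h import *
print(r.finish_job())
E
```

```text
time_s: 16.0
tcp_pos: [0.5277, 0.3333, 0.4566]
ee_rot: [[0.975, 0.22, -0.0], [0.22, -0.975, -0.0], [-0.0, 0.0, -1.0]]
wrist_force: [0.1, 0.5, -0.1]
gripper_width: 0.65
gripper_force: 0.0
the job is handed in; nothing more can be done
None
```

I handed the job in at about 16 s: the straightedge lay flush on the milled edge, let go, for over a second, then went through the flap into the green box, and the flap shut behind it. No verdict was returned.

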